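# Free the seized shutter of a sputter cathode

## Robot

A 7-joint arm with a two-finger parallel gripper is mounted at the origin on the work surface. World frame = base frame: x ahead of the robot, y to its left, z up, the work surface at z = 0. Lengths are in m, angles in rad, forces in N, time in s.
With the tool pointing down it reaches from about 0.425 to 0.925 m from the base axis. Payload 6.8 kg.
Tool frame: the origin (TCP) lies on the mounting face of the last link; the fingertips stand 173 mm ahead of it and the grasp point (between the pads) lies 155 mm ahead of it (grip_point_offset is the distance from the TCP to the grasp point, in m); x points along the fingers, z is the direction in which the jaws open and shut, and the axes are right-handed (so a half turn about x gives the same grasp; the last joint's range is limited). The gripper opens to 85 mm and grips with 20 to 120 N. Pads are 22 mm wide; open, the fingers measure 114 mm over their backs; the gripper's body (76 mm by 85 mm) begins 54 mm behind the grasp point. The pads swing forward as they close: fully open they stand 13 mm farther back than shut.
Start: joints at [1.108, 0.477, 0.022, 1.555, -0.011, 1.109, -0.083], TCP at [0.235, -0.633, 0.405] pointing down, gripper open.
Joint ranges: [-2.96, 2.96], [-0.34, 2.1], [-1.41, 1.46], [0.24, 2.44], [-1.37, 4.51], [0.17, 1.92], [-2.96, 2.96]. Speed limits (rad/s): [2.39, 2.39, 3.14, 3.14, 3.14, 3.14, 3.14].

## Interface

Orientations are given as a rotation vector (axis times angle).
In Python, from bench import * gives the robot as it stands. The module is installed in compiled form; this text tells all that it offers.
- The arm moves only by the tool servo_tool, never from a script. Its argument "motion" is a list of rows, each a list of 5 numbers: the shift along the tool's x, y, z in m, then the turn about the tool's x in degrees, then the gripper command: -1 is fully open, 1 is shut, values between are in proportion. In form: [[dx, dy, dz, turn, fingers], ...]. A call has 1 to 8 rows; each row is the pose to reach, as a shift and turn from the pose measured when the call began, along the tool's axes at that moment; what a row does not reach only later rows make up. A row lasts 1/10 s, in which the tool goes at most 50 mm and 8.59 degrees, less where a joint would pass 70% of its speed; a pose out of reach is approached as far as the arm can. A call with a gripper value outside its range is refused whole. The fingers move at their own pace and stop on an object; "force" is the grip in N (left out, the last holds). Time passes only in rows, so rows that repeat a pose let the fingers close. It gives the time, the measured TCP pose, the force and the opening at its end, in the units of the state.
- get_obs(): the state, without advancing time (a new reading comes with each control period).
- grab_frame(name): name is "scene" or "top" or "wrist"; returns the picture (400x640x3 uint8, red, green, blue); there is no depth.
- camera_params(name): a dict with "mtx" (3x3 intrinsics, pixels), "world_to_cam" (4x4, takes a point from world to camera coordinates); the wrist camera has in their place "T_tool_cam" (4x4, takes a point from camera to tool coordinates, whose origin is the TCP and whose axes are the tool frame's). Camera axes: x right, y down, z forward; pixel columns grow to the right and rows downward; lengths in m; the calibration is good to about 2 mm. A picture is of the moment at which its call begins: read the wrist's pose just before it. camera_params takes no time and is no camera call.
- hand_in(): hands the job in, once; it reports no verdict.
The state is a dict: "clock": time; "joints": joint angles; "qvel": joint speeds; "tau": joint torques, N m; "tcp_pos": TCP position; "orientation": TCP orientation; "contact_force": force on the tool from outside, world axes, zero at the start; "moment": the same for the moment, N m; "grip_width": finger opening in m.
Only numpy, scipy, OpenCV 4.12 (cv2) and the standard library are available. Lean on these libraries where they do the work, as an engineer would, in place of code of your own. Each camera call takes 0.05 s, during which the arm holds its last target. There are 200 camera calls.

## Task

The sliding shutter of the sputter cathode has seized nearly shut, its guides clogged with film. Take the soft-faced mallet from the rubber mat and walk the shutter open, toward the cathode's front, with light taps on the backs of its two upright lugs, left and right in turn so that it does not bind, never harder than about 20 N and never with the gripper itself, until both sides are home against their front stops; then lay the mallet back flat on the mat and leave everything else where it is.

Things in the scene. Friction and masses are not known exactly. Their poses are not given: they have to be found in the camera images.
- cathode: Linear sputter cathode bolted to the bench: steel flange 176 x 240 x 16 mm, aluminium body 150 x 206 mm, top at 52 mm; guide channels (walls 8 mm wide, top 66 mm) along x at y = +-90 mm. Origin: centre of its underside; -x is its front, to which the shutter opens; +y its left. Shutter: plate 52 (x) x 172 (y) x 4 mm, top 70 mm above the bench, free above, on two shoes at y = +-75 mm that slide 50 mm to firm front stops.
- lug_left (a point): Middle of the back (+x) face of the shutter's left lug, the face to tap, 96 mm above the bench. Each lug: upright steel tab 24 mm wide (y), 4 mm thick (x), 70 to 116 mm above the bench, at y = +72 mm of the cathode; x = +18 mm of the cathode when shut, -32 mm when home; starts about 10 mm open. Axes: the shutter's, parallel to the cathode's but for cocking up to 0.12 rad. Free space behind it.
- lug_right (a point): The same on the right lug, y = -72 mm. About 12.5 N of film friction holds each shoe: 13 to 15 N on one lug moves that side, the plate pivoting on the other shoe. Once that side is too far ahead (1 to 17 mm, unlike from unit to unit and left to right) the plate binds, the force climbs within 2 to 3 mm and both shoes would drag, 25 N: too hard, go to the other lug. Over 24 N the guides are damaged.
- mallet: Soft-faced mallet, 0.3 kg, lying flat. Head: 36 mm in diameter and 76 mm long over its two domed (hemispherical) orange striking faces, which lie along the mallet's y (tips at y = +-38 mm). Wooden handle 20 mm wide (y) and 24 mm high, from the head to x = -205 mm. Origin: under the middle of the head, on the surface it lies on; x points from the handle to the head, z up.
- mallet_head (a point): Centre of the mallet's head, 18 mm above its underside.
- mallet_grip (a point): Point in the middle of the handle, 55 mm behind the head's centre and 16.5 mm above the underside, near the centre of mass: the place to grip it, across the 20 mm width.
- mat: Black rubber tool mat fixed on the bench, 270 (x) x 180 (y) x 4 mm. Origin: centre of its underside.
- blank_flange: Bystander: loose round steel blank flange, 70 mm in diameter, 13 mm high, origin under its centre.
- gasket: Bystander: loose copper ring, 48 mm in diameter, 5 mm high, origin under its centre.
- solvent: Bystander: white plastic bottle with red cap, 60 mm in diameter, 150 mm high, standing, origin under its centre.
- driver: Bystander: yellow-handled screwdriver lying on the bench, about 200 mm long.
Things that resemble listed ones, but are neither listed nor needed, are in the scene too. Of the things that look like the mallet, the smaller one is meant.

How it is judged:
On the way, in this order (a step that is already met when the one before it is completed fails the run):
1. the mallet is lifted clear of the mat (height (world z) of mallet_head above 0.06 m), for 0.2 s.
2. both sides of the shutter are home, within 3 mm of their front stops (x of each of lug_left, lug_right in the frame of cathode below -0.029 m), for 0.2 s.
At the end, for the whole second after the job is handed in: Both lugs stand within 3 mm of their front stops (x at most -29 mm in the cathode's frame), and the mallet lies flat and still on the mat (head and grip point over the mat, tilted less than 0.2 rad), released (all of step 2 and x of mallet_head in the frame of mat between -0.135 and 0.135 m and y of mallet_head in the frame of mat between -0.09 and 0.09 m and x of mallet_grip in the frame of mat between -0.135 and 0.135 m and y of mallet_grip in the frame of mat between -0.09 and 0.09 m and height (world z) of mallet_head below 0.032 m and angle between mallet's own z axis and vertical below 0.2 rad and linear speed of mallet below 0.02 m/s); the robot touches nothing.
It fails at once if the mallet presses on the cathode or its shutter with more than 24 N (contact force between mallet and cathode above 24 N).
It fails at once if the gripper or arm pushes on the cathode or its shutter (more than 2 N) (contact force between any of the fingers, the arm and cathode above 2 N).
It fails at once if a bystander is moved by more than 15 mm (distance of any of blank_flange, gasket, solvent, driver from where it was at the start of the episode above 0.015 m).
It also fails if it takes over 64 s, if anything falls off the work surface, if the arm or the gripper's body presses on something with over 40 N, if the wrist force passes 120 N, or if a joint passes its speed limit or range.

## Working session

There is one attempt and no reset: what is moved stays moved. The work goes in short steps, Python scripts to look and compute and a tool call to move; the robot and the scene stay as the last step left them, time stands still between calls to the robot, and variables do not carry over. Pictures are saved under pics/ and viewed, about 8 in all and at most 12, crops included, and the job is handed in when it is done.

Besides the shell and the picture viewer there is one more tool, called after "Emit:" as name(argument=value, ...), one argument or row to a line, values as JSON. servo_tool: Moves the arm, as the interface text tells. Its arguments: {"type":"object","properties":{"motion":{"type":"array","items":{"type":"array","items":{"type":"number"}}},"force":{"type":"number"}},"required":["motion"]}

```bash
mkdir -p pics; ls; python3 - <<'E'
from bench import *
import cv2,numpy as np
np.set_printoptions(precision=4,suppress=True)
o=get_obs();print(o)
for n in("top","scene"):
    f=grab_frame(n);cv2.imwrite(f"pics/{n}0.png",f[:,:,::-1]);p=camera_params(n);print(n,p)
print(camera_params("wrist"))
E
```

```text
pics
{'clock': 0.0, 'joints': array([ 1.1079,  0.4778,  0.0223,  1.5564, -0.0115,  1.1093, -0.0831]), 'qvel': array([-0.0009, -0.0001, -0.0018,  0.0014, -0.    , -0.0018,  0.0009]), 'tau': array([ -0.0004, -59.6453,   1.6075, -28.1196,   0.0125,   0.0094,
        -0.    ]), 'tcp_pos': array([ 0.2344, -0.6327,  0.4037]), 'orientation': array([ 0.945 ,  1.358 , -0.9434]), 'contact_force': array([-0.2026, -0.0499,  0.5009]), 'moment': array([-0.0521, -0.0111, -0.0052]), 'grip_width': 0.08557445825231201}
top {'mtx': array([[429.7879,   0.    , 313.6344],
       [  0.    , 429.7879, 198.3786],
       [  0.    ,   0.    ,   1.    ]]), 'world_to_cam': array([[ 0.0235, -0.9996, -0.0185,  0.0407],
       [-0.995 , -0.0216, -0.0978,  0.4595],
       [ 0.0973,  0.0207, -0.995 ,  1.2898],
       [ 0.    ,  0.    ,  0.    ,  1.    ]])}
scene {'mtx': array([[369.297 ,   0.    , 322.7307],
       [  0.    , 369.297 , 194.5584],
       [  0.    ,   0.    ,   1.    ]]), 'world_to_cam': array([[-0.7324,  0.6808,  0.0125,  0.3163],
       [ 0.3996,  0.4447, -0.8016, -0.1246],
       [-0.5513, -0.5821, -0.5977,  1.2799],
       [ 0.    ,  0.    ,  0.    ,  1.    ]])}
{'mtx': array([[319.0213,   0.    , 317.0549],
       [  0.    , 319.0213, 199.1899],
       [  0.    ,   0.    ,   1.    ]]), 'T_tool_cam': array([[ 0.0008, -0.3276,  0.9448,  0.0309],
       [-0.0007, -0.9448, -0.3276,  0.0829],
       [ 1.    , -0.0004, -0.001 , -0.0003],
       [ 0.    ,  0.    ,  0.    ,  1.    ]])}
```

View pics/top0.png

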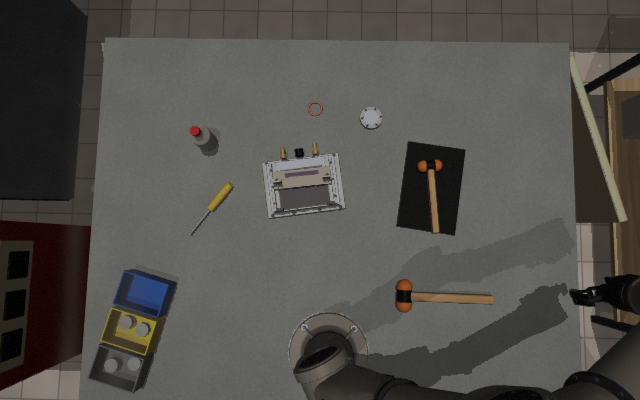

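View pics/scene0.png

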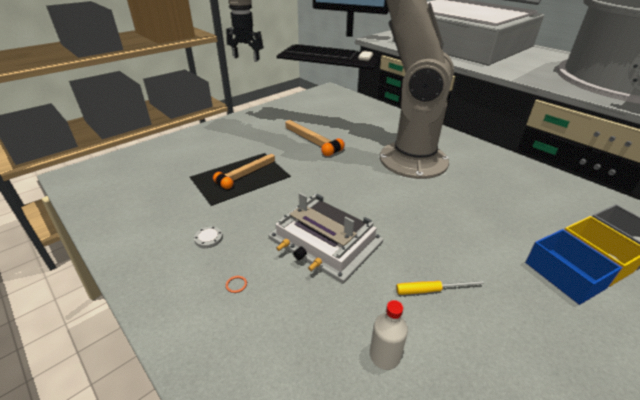

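The top view shows the small mallet on the mat: head about (430,166), handle running to (435,232). The cathode is at about (303,185), with its opening toward the robot and its fittings at the far side. The larger mallet at (440,297) is the decoy. The scene view shows both lugs, at about (303,202) and (349,228).

```bash
cat > h.py <<'E'
import numpy as np,cv2
from scipy.spatial.transform import Rotation as R
from bench import *
np.set_printoptions(precision=4,suppress=True)
def cam(n,o=None):
    p=camera_params(n)
    if n=="wrist":
        T=np.eye(4);T[:3,:3]=R.from_rotvec(o["orientation"]).as_matrix();T[:3,3]=o["tcp_pos"]
        return p["mtx"],T@p["T_tool_cam"]
    return p["mtx"],np.linalg.inv(p["world_to_cam"])
def ray(c,uv):
    K,T=c;d=T[:3,:3]@np.linalg.solve(K,[uv[0],uv[1],1.]);return T[:3,3],d/np.linalg.norm(d)
def onz(c,uv,z):
    p,d=ray(c,uv);return p+d*(z-p[2])/d[2]
def tri(c1,u1,c2,u2):
    p,d=ray(c1,u1);q,e=ray(c2,u2)
    s=np.linalg.lstsq(np.c_[d,-e],q-p,rcond=None)[0];a=p+s[0]*d;b=q+s[1]*e
    return (a+b)/2,np.linalg.norm(a-b)
def proj(c,P):
    K,T=c;q=K@(np.linalg.inv(T)@np.r_[P,1])[:3];return q[:2]/q[2]
def blobs(mask,amin=10):
    n,l,s,c=cv2.connectedComponentsWithStats(mask.astype(np.uint8));return [(s[i,4],c[i],s[i,:4]) for i in range(1,n) if s[i,4]>=amin]
E
python3 - <<'E'
from h import *
im={}
for n in("top","scene"):
    f=cv2.imread(f"pics/{n}0.png");im[n]=f;h=cv2.cvtColor(f,cv2.COLOR_BGR2HSV)
    print(n,"orange");[print(b) for b in blobs((h[...,0]>4)&(h[...,0]<12)&(h[...,1]>180)&(h[...,2]>120))]
    print(n,"wood");[print(b) for b in blobs((h[...,0]>10)&(h[...,0]<22)&(h[...,1]>90)&(h[...,2]>110),60)]
f=im["top"];h=cv2.cvtColor(f,cv2.COLOR_BGR2HSV)
m=((h[...,2]<45)).astype(np.uint8);m[:130]=0;m[245:]=0;m[:,:390]=0;m[:,475:]=0
m=cv2.morphologyEx(m,cv2.MORPH_CLOSE,np.ones((25,25)))
r=cv2.minAreaRect(max(cv2.findContours(m,0,2)[0],key=cv2.contourArea));print("mat",r)
c=cam("top");b=cv2.boxPoints(r);print([onz(c,p,.004)[:2] for p in b],onz(c,r[0],.004))
a=cv2.resize(f[145:225,255:355],(800,640),interpolation=cv2.INTER_CUBIC)[:,:]
s=cv2.resize(im["scene"][185:285,260:390],(780,600),interpolation=cv2.INTER_CUBIC)
cv2.imwrite("pics/c1.png",np.hstack([cv2.resize(a,(400,320)),cv2.resize(s,(400,320))]))
E
```

```text
top orange
(np.int32(26), array([421.1923, 165.5   ]), array([419, 161,   7,   9], dtype=int32))
(np.int32(20), array([438.65, 164.7 ]), array([435, 160,   7,  10], dtype=int32))
(np.int32(64), array([405.125 , 285.1875]), array([400, 281,  11,   9], dtype=int32))
(np.int32(55), array([404.6909, 305.9636]), array([399, 303,  12,   7], dtype=int32))
top wood
(np.int32(328), array([625.814 ,  84.3506]), array([611,  78,  29,  13], dtype=int32))
(np.int32(165), array([610.0242, 135.8909]), array([608, 101,   5,  71], dtype=int32))
(np.int32(349), array([433.1003, 201.0229]), array([428, 170,  11,  63], dtype=int32))
(np.int32(139), array([615.1439, 248.7842]), array([613, 223,   5,  53], dtype=int32))
(np.int32(94), array([405.0745, 285.4255]), array([399, 281,  13,   9], dtype=int32))
(np.int32(635), array([452.7039, 297.9055]), array([411, 293,  83,  11], dtype=int32))
(np.int32(77), array([404.2468, 305.9481]), array([398, 303,  13,   8], dtype=int32))
scene orange
scene wood
(np.int32(913), array([114.1566,  53.701 ]), array([  0,  28, 216,  49], dtype=int32))
(np.int32(1452), array([ 99.3636, 142.1687]), array([  0,  97, 227,  79], dtype=int32))
(np.int32(500), array([312.146, 136.81 ]), array([286, 120,  48,  35], dtype=int32))
(np.int32(401), array([242.3766, 170.3242]), array([221, 154,  53,  34], dtype=int32))
(np.int32(670), array([ 38.5418, 222.1463]), array([ 22, 202,  38,  41], dtype=int32))
(np.int32(85), array([283.0706, 243.7059]), array([277, 238,  13,  13], dtype=int32))
(np.int32(94), array([315.0851, 263.4149]), array([309, 257,  13,  14], dtype=int32))
mat ((430.7293395996094, 187.72314453125), (58.70684814453125, 86.66858673095703), 7.352379322052002)
[array([ 0.3778, -0.2035]), array([ 0.647 , -0.2367]), array([ 0.6266, -0.4173]), array([ 0.359 , -0.3808])] [ 0.5013 -0.3096  0.004 ]
```

View pics/c1.png

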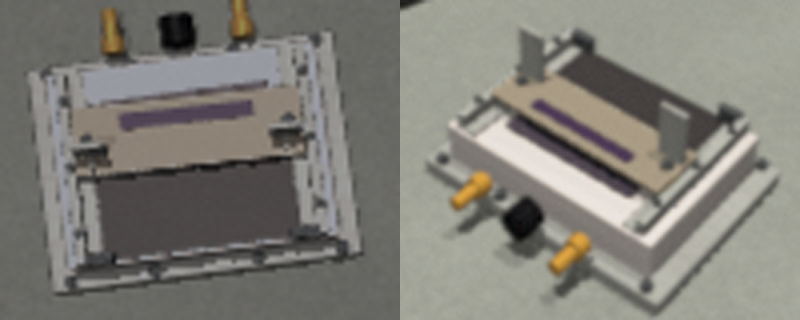

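Confirmed: the front opening faces the robot (-x world), and both lugs stand on the tan plate. They're at about (92,150) and (290,132) in the left crop.

```bash
python3 - <<'E'
from h import *
c=cam("top");s=cam("scene");o=get_obs()
M=R.from_rotvec(o["orientation"]).as_matrix();print("tool axes cols\n",M)
hd=onz(c,(429.9,165.1),.022);hm=onz(c,(433.1,201),.024);print("head",hd,"handle mid",hm,"yaw",np.arctan2(*(hd-hm)[[1,0]]), np.linalg.norm(hd-hm))
# cathode rough from 8x... crop: 4px per px, origin (255,145)
P=lambda u,v,z:onz(c,(255+u/4-.4,145+v/4-.4),z)
fl=[P(28,72,.016),P(330,33,.016),P(362,252,.016),P(57,292,.016)]
print("flange",fl,np.mean(fl,0));print("lugs top",P(90,145,.116),P(290,127,.116))
u=hd-hm;u[2]=0;u/=np.linalg.norm(u);g=hd-.055*u;print("grip",g)
t=np.r_[g[:2],.33];print("tool-frame move",M.T@(t-o["tcp_pos"]))
z=M[:,2];print("jaw yaw",np.arctan2(z[1],z[0]),"mallet y yaw",np.arctan2(u[0],-u[1]))
E
```

```text
tool axes cols
 [[-0.0007  0.9377  0.3474]
 [ 0.0015  0.3474 -0.9377]
 [-1.     -0.0001 -0.0017]]
head [ 0.5688 -0.3027  0.022 ] handle mid [ 0.4583 -0.3116  0.024 ] yaw 0.07997124608883523 0.11086137508731848
flange [array([0.5672, 0.2153, 0.016 ]), array([ 0.6025, -0.0182,  0.016 ]), array([ 0.4329, -0.0457,  0.016 ]), array([0.397, 0.187, 0.016])] [0.4999 0.0846 0.016 ]
lugs top [0.4973 0.1545 0.116 ] [0.5133 0.0123 0.116 ]
grip [ 0.5139 -0.3071  0.022 ]
tool-frame move [ 0.0741  0.3752 -0.2081]
jaw yaw -1.2160133259162351 mallet y yaw 1.6507675728837319
```

Emit:
servo_tool(
  motion=[
    [0.05,0.375,-0.208,15.8,-1],
    [0.05,0.375,-0.208,15.8,-1],
    [0.05,0.375,-0.208,15.8,-1],
    [0.05,0.375,-0.208,15.8,-1],
    [0.05,0.375,-0.208,15.8,-1],
    [0.05,0.375,-0.208,15.8,-1],
    [0.05,0.375,-0.208,15.8,-1],
    [0.05,0.375,-0.208,15.8,-1],
  ],
)

```text
clock: 0.9
tcp_pos: [0.494, -0.3297, 0.3574]
orientation: [1.152, 1.247, -1.151]
contact_force: [1.1, -0.2, 0.2]
grip_width: 0.0856
```

Emit:
servo_tool(
  motion=[
    [0,0.03,0,0,-1],
    [0,0.03,0,0,-1],
    [0,0.03,0,0,-1],
    [0,0.03,0,0,-1],
  ],
)

```text
clock: 1.3
tcp_pos: [0.5226, -0.3284, 0.357]
orientation: [1.152, 1.247, -1.153]
contact_force: [-0.3, -0.3, 0.4]
grip_width: 0.0856
```

```bash
python3 - <<'E'
from h import *
o=get_obs();f=grab_frame("wrist");np.save("pics/w1.npy",np.r_[o["tcp_pos"],o["orientation"]]);cv2.imwrite("pics/w1.png",f[:,:,::-1]);print(o["tcp_pos"],o["clock"],o["qvel"])
E
```

```text
[ 0.5226 -0.3284  0.357 ] 1.3 [ 0.0092 -0.0085  0.0046  0.0018 -0.0055 -0.0011 -0.0022]
```

View pics/w1.png

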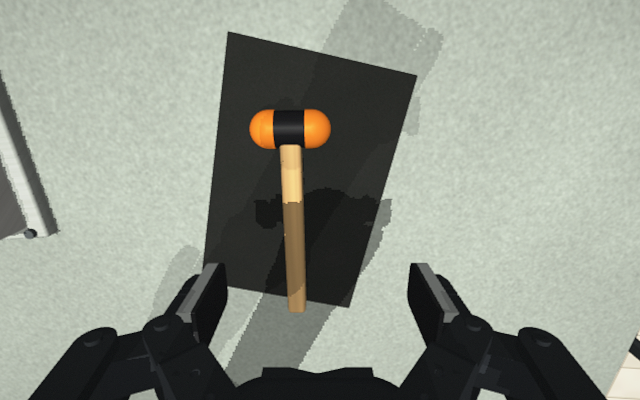

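The wrist view shows the mallet clearly: orange tips at u≈250 and 331, v≈129, handle from (291,145) to (297,310), on the black mat.

Emit:
servo_tool(
  motion=[
    [0.04,-0.06,-0.02,0,-1],
    [0.04,-0.06,-0.02,0,-1],
    [0.04,-0.06,-0.02,0,-1],
    [0.04,-0.06,-0.02,0,-1],
  ],
)

```text
clock: 1.75
tcp_pos: [0.4601, -0.314, 0.3177]
orientation: [1.154, 1.246, -1.155]
contact_force: [0.4, -0.8, 0.6]
grip_width: 0.0855
```

```bash
python3 - <<'E'
from h import *
o=get_obs();f=grab_frame("wrist");np.save("pics/w2.npy",np.r_[o["tcp_pos"],o["orientation"]]);cv2.imwrite("pics/w2.png",f[:,:,::-1])
D=[]
for k in(1,2):
    f=cv2.imread(f"pics/w{k}.png");h=cv2.cvtColor(f,cv2.COLOR_BGR2HSV);q=np.load(f"pics/w{k}.npy")
    c=cam("wrist",dict(tcp_pos=q[:3],orientation=q[3:]))
    B=sorted([b for b in blobs((h[...,0]>4)&(h[...,0]<16)&(h[...,1]>190)&(h[...,2]>150),400)],key=lambda b:-b[0])[:2];B.sort(key=lambda b:b[1][0])
    print([(b[0],b[1],b[2]) for b in B])
    tl=(B[0][2][0]-.5,B[0][1][1]);tr=(B[1][2][0]+B[1][2][2]-.5,B[1][1][1])
    m=(h[...,0]>8)&(h[...,0]<24)&(h[...,1]>70)&(h[...,2]>80)&(np.arange(400)[:,None]>B[0][2][1]+B[0][2][3]+8)
    b=max(blobs(m,200),key=lambda b:b[0]);print(b)
    cnt=max(cv2.findContours(m.astype(np.uint8),0,1)[0],key=cv2.contourArea);r=cv2.minAreaRect(cnt)
    bx=cv2.boxPoints(r);bx=bx[np.argsort(bx[:,1])];top=bx[:2].mean(0);bot=bx[2:].mean(0);print(top,bot)
    D.append((c,tl,tr,B[0][1],B[1][1],bot))
(c1,*a),(c2,*b)=D
for n,u,v in zip(("tipL","tipR","cL","cR","hend"),a,b):print(n,*tri(c1,u,c2,v))
T=[tri(c1,u,c2,v)[0] for u,v in zip(a,b)]
hd=(T[0]+T[1])/2
for c,*e in D:
    L,Rr=onz(c,e[0],.022),onz(c,e[1],.022);print("plane .022",(L+Rr)/2,np.linalg.norm(L-Rr),onz(c,e[4],.028))
E
```

```text
[(np.int32(527), array([262.5674, 129.4896]), array([250, 110,  25,  39], dtype=int32)), (np.int32(664), array([316.4413, 128.1717]), array([304, 110,  26,  38], dtype=int32))]
(np.int32(3055), array([293.6013, 232.0003]), array([280, 158,  26, 155], dtype=int32))
[290.5464 157.5206] [297.5773 312.201 ]
[(np.int32(639), array([272.8717,  55.8263]), array([258,  27,  32,  51], dtype=int32)), (np.int32(1044), array([341.592,  51.431]), array([327,  26,  31,  50], dtype=int32))]
(np.int32(4684), array([310.643 , 182.1076]), array([296,  87,  28, 200], dtype=int32))
[308.1096  86.5675] [315.2382 286.17  ]
tipL [ 0.5626 -0.2598  0.0164] 0.0002786731685534031
tipR [ 0.5706 -0.3358  0.0243] 0.0001241247950014594
cL [ 0.5635 -0.2719  0.0157] 0.0008199891276772369
cR [ 0.5697 -0.3238  0.0248] 0.0003155413714567936
hend [ 0.3711 -0.3182  0.0361] 0.0007048091942389778
plane .022 [ 0.5668 -0.2985  0.022 ] 0.0750381608707993 [ 0.3648 -0.3178  0.028 ]
plane .022 [ 0.5665 -0.2984  0.022 ] 0.07587504421035567 [ 0.3653 -0.3189  0.028 ]
```

Both views agree: head centre z = 0.020 (expected 0.022), tips 75–76 mm apart, handle end 203 mm from the head. Next, the grasp move.

```bash
python3 - <<'E'
from h import *
o=get_obs();M=R.from_rotvec(o["orientation"]).as_matrix()
print(M[:,0],"jaw yaw",np.arctan2(M[1,2],M[0,2]),"turn deg",np.degrees(np.arctan2(M[1,2],M[0,2])+1.4708))
print(M.T@(np.array([.512,-.3033,.178])-o["tcp_pos"]))
E
```

```text
[-0.0007  0.0005 -1.    ] jaw yaw -1.49566847284735 turn deg -1.4248585370888305
[ 0.1401  0.0516 -0.0067]
```

Emit:
servo_tool(
  motion=[
    [0.02,0.052,-0.0065,-1.4,-1],
    [0.07,0.052,-0.0065,-1.4,-1],
    [0.11,0.052,-0.0065,-1.4,-1],
    [0.13,0.052,-0.0065,-1.4,-1],
    [0.14,0.052,-0.0065,-1.4,-1],
    [0.14,0.052,-0.0065,-1.4,-1],
    [0.14,0.052,-0.0065,-1.4,0.3],
    [0.14,0.052,-0.0065,-1.4,1],
  ],
  force=110,
)

```text
clock: 2.6
tcp_pos: [0.5133, -0.304, 0.1799]
orientation: [1.136, 1.252, -1.135]
contact_force: [0.5, -0.2, -0.0]
grip_width: 0.0587
```

Emit:
servo_tool(
  motion=[
    [0,0,0,0,1],
    [0,0,0,0,1],
    [0,0,0,0,1],
    [0,0,0,0,1],
    [0,0,0,0,1],
  ],
)

```text
clock: 3.1
tcp_pos: [0.5137, -0.3043, 0.1811]
orientation: [1.136, 1.25, -1.134]
contact_force: [-1.1, 0.7, 8.3]
grip_width: 0.0184
```

Emit:
servo_tool(
  motion=[
    [-0.02,0,0,0,1],
    [-0.06,0,0,0,1],
    [-0.1,0,0,0,1],
    [-0.13,0.02,-0.04,-8,1],
    [-0.15,0.04,-0.08,-16,1],
    [-0.16,0.06,-0.12,-24,1],
    [-0.16,0.08,-0.16,-32,1],
    [-0.16,0.1,-0.2,-40,1],
  ],
)

```text
clock: 3.9
tcp_pos: [0.5929, -0.0934, 0.3416]
orientation: [0.6, 1.481, -0.6]
contact_force: [1.4, -0.8, -2.6]
grip_width: 0.0179
```

```bash
python3 - <<'E'
from h import *
o=get_obs();M=R.from_rotvec(o["orientation"]).as_matrix();ya=np.arctan2(M[1,2],M[0,2])
print(M[:,0],ya,"turn",np.degrees(ya-.15));print(M.T@(np.array([.62,.03,.36])-o["tcp_pos"]),o["grip_width"])
E
```

```text
[ 0.0042 -0.0022 -1.    ] -0.768052457768124 turn -52.60053120172576
[-0.0185  0.1077 -0.0661] 0.01785596424762051
```

Emit:
servo_tool(
  motion=[
    [-0.019,0.05,-0.03,-8.5,1],
    [-0.019,0.108,-0.066,-17,1],
    [-0.019,0.108,-0.066,-25.5,1],
    [-0.019,0.108,-0.066,-34,1],
    [-0.019,0.108,-0.066,-42.5,1],
    [-0.019,0.108,-0.066,-50,1],
    [-0.019,0.108,-0.066,-52.6,1],
    [-0.019,0.108,-0.066,-52.6,1],
  ],
)

```text
clock: 4.7
tcp_pos: [0.62, 0.0298, 0.36]
orientation: [-0.12, 1.565, 0.116]
contact_force: [0.2, -0.7, -2.5]
grip_width: 0.0178
```

```bash
cat > shot.py <<'E'
from h import *
import sys
k=sys.argv[1];o=get_obs();f=grab_frame("wrist");np.save(f"pics/w{k}.npy",np.r_[o["tcp_pos"],o["orientation"]]);cv2.imwrite(f"pics/w{k}.png",f[:,:,::-1])
M=R.from_rotvec(o["orientation"]).as_matrix();print(o["clock"],o["tcp_pos"],"jaw yaw",np.arctan2(M[1,2],M[0,2]),M[:,0],np.abs(o["qvel"]).max())
E
python3 shot.py 3
```

```text
4.7 [0.62   0.0298 0.36  ] jaw yaw 0.149978896431147 [ 0.003  -0.0024 -1.    ] 0.04681993481853678
```

View pics/w3.png

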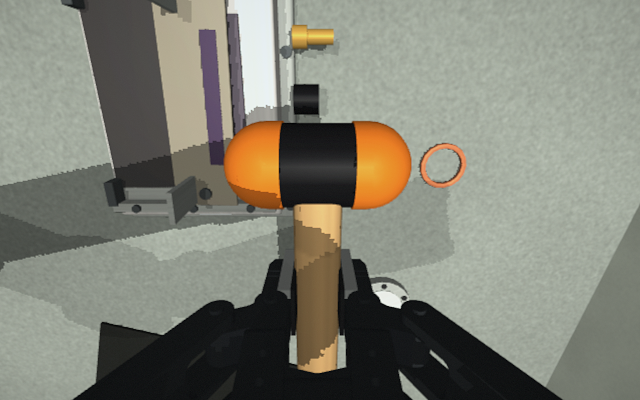

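The wrist view shows the right lug at about (185,195). The held mallet sits square, tips at u=225 and 411. I'll shift +y to see the left lug.

Emit:
servo_tool(
  motion=[
    [0,0.05,0,0,1],
    [0,0.09,0,0,1],
    [0,0.09,0,0,1],
    [0,0.09,0,0,1],
  ],
)

```text
clock: 5.15
tcp_pos: [0.6062, 0.1203, 0.3598]
orientation: [-0.12, 1.565, 0.116]
contact_force: [0.4, -1.4, -3.2]
grip_width: 0.0179
```

```bash
python3 shot.py 4
```

```text
5.15 [0.6062 0.1203 0.3598] jaw yaw 0.1504819111590968 [ 0.003  -0.0024 -1.    ] 0.04329860666772003
```

Emit:
servo_tool(
  motion=[
    [0,0.05,-0.02,0,1],
    [0,0.06,-0.02,0,1],
    [0,0.06,-0.02,0,1],
    [0,0.06,-0.02,0,1],
  ],
)

```text
clock: 5.6
tcp_pos: [0.5786, 0.1734, 0.3593]
orientation: [-0.118, 1.565, 0.111]
contact_force: [0.5, -0.3, -3.1]
grip_width: 0.0179
```

```bash
python3 shot.py 5; python3 -c "
import cv2,numpy as np
a=[cv2.imread(f'pics/w{k}.png')[:,20:340] for k in(4,5)]
cv2.imwrite('pics/w45.png',cv2.resize(np.hstack(a),(800,500)))"
```

```text
5.6 [0.5786 0.1734 0.3593] jaw yaw 0.14594616452689985 [ 0.0032 -0.0048 -1.    ] 0.019621315783083404
```

View pics/w45.png

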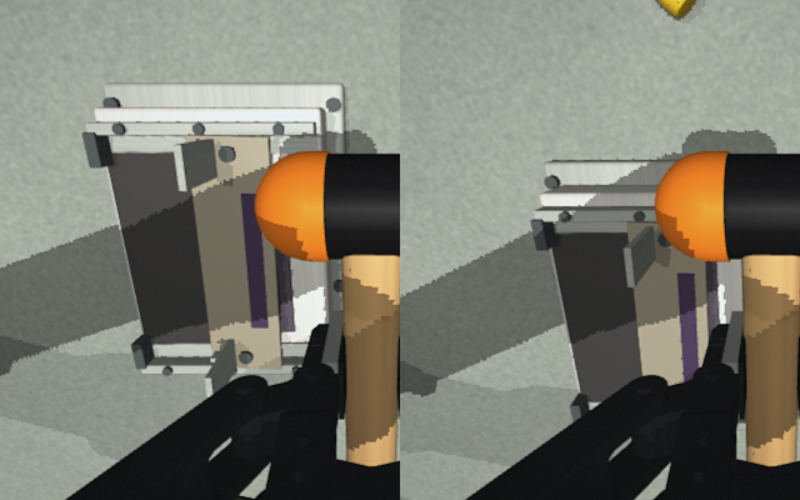

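Panel 1 (w4) shows both lugs, with top edges near (178,168) and (208,380). Panel 2 (w5) shows the left lug at (626,267). The flange edge is horizontal in the image, so the tool is parallel to the cathode. I'll zoom in on the lugs.

```bash
python3 - <<'E'
import cv2,numpy as np
S=lambda k,u,v:cv2.resize(cv2.imread(f'pics/w{k}.png')[v:v+50,u:u+50],(400,300) if 0 else (390,290),interpolation=cv2.INTER_CUBIC)
r=lambda k,u,v:cv2.resize(cv2.imread(f'pics/w{k}.png')[v:v+50,u:u+65],(390,300),interpolation=cv2.INTER_CUBIC)
cv2.imwrite('pics/z.png',np.vstack([np.hstack([r(4,150,105),r(5,185,185)]),np.hstack([r(3,150,175),r(4,165,270)])]))
E
```

```text
(no output)
```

View pics/z.png

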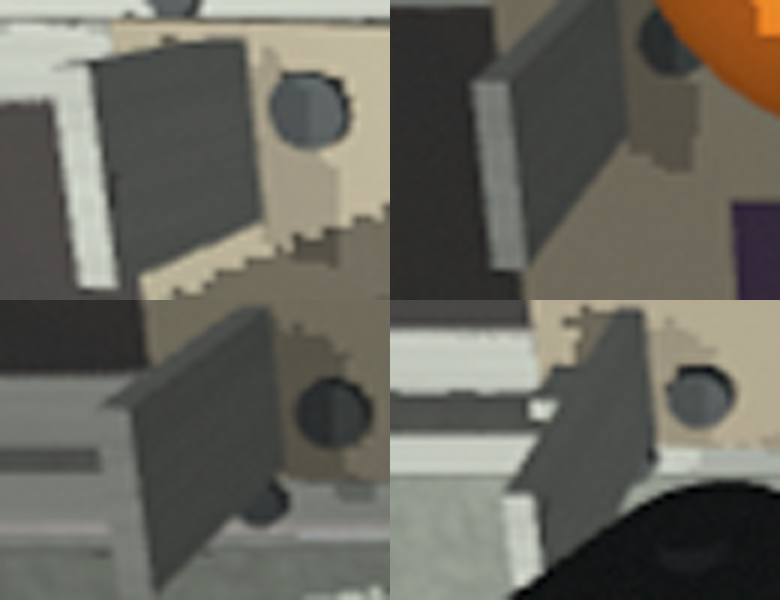

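Zoomed crops show the dark back faces with clear corners. Now to triangulate them.

```bash
python3 - <<'E'
from h import *
C={};
for k in(3,4,5):
    q=np.load(f"pics/w{k}.npy");C[k]=cam("wrist",dict(tcp_pos=q[:3],orientation=q[3:]))
off={'4L':(150,105),'5L':(185,185),'3R':(150,175),'4R':(165,270)}
p=lambda t,x,y:(off[t][0]+x/6-.42,off[t][1]+y/6-.42)
def t(n,a,b):print(n,*tri(C[int(a[0][0])],p(*a),C[int(b[0][0])],p(*b)),"plane",onz(C[int(a[0][0])],p(*a),.116),onz(C[int(b[0][0])],p(*b),.116))
t("L top +y",('4L',94,65),('5L',122,80));t("L top -y",('4L',120,285),('5L',136,265));t("L base -y",('4L',262,220),('5L',238,140))
t("R top +y",('3R',132,105),('4R',145,193));t("R base +y",('3R',270,5),('4R',253,10));t("R base -y",('3R',282,178),('4R',265,160))
print("R top -y plane",onz(C[3],p('3R',155,292),.116))
# cathode yaw: flange & channel horizontals in w4 (crop coords /1.25)
for a,b,z in(((105,85),(343,86),.016),((86,123),(315,123),.066),((97,110),(325,110),.052)):
    A,B=[onz(C[4],(20+u/1.25,v/1.25),z) for u,v in(a,b)];print("yaw",np.arctan2(*(B-A)[[1,0]]),A,B)
E
```

```text
L top +y [0.4976 0.1722 0.1152] 5.1910299807446436e-05 plane [0.498  0.1723 0.116 ] [0.4978 0.1725 0.116 ]
L top -y [0.4999 0.1481 0.1143] 0.0003094281272808956 plane [0.5007 0.1486 0.116 ] [0.5002 0.1489 0.116 ]
L base -y [0.5013 0.1494 0.0744] 0.00021175765885855408 plane [0.5162 0.1583 0.116 ] [0.5116 0.1669 0.116 ]
R top +y [0.5156 0.0298 0.1159] 0.00013571414827041428 plane [0.5157 0.0298 0.116 ] [0.5156 0.0298 0.116 ]
R base +y [0.5157 0.0299 0.0715] 0.0003415764745918566 plane [0.5314 0.0443 0.116 ] [0.5287 0.0599 0.116 ]
R base -y [0.5199 0.0067 0.0768] 5.304210957511918e-05 plane [0.5333 0.0232 0.116 ] [0.5311 0.0373 0.116 ]
R top -y plane [0.5185 0.0062 0.116 ]
yaw 0.14602884610440608 [0.3992 0.1916 0.016 ] [0.5699 0.2167 0.016 ]
yaw 0.14970739913646658 [0.4168 0.1692 0.066 ] [0.5588 0.1906 0.066 ]
yaw 0.1497851011175825 [0.4152 0.1767 0.052 ] [0.5626 0.199  0.052 ]
```

Results agree with the given sizes: lug tops at z≈0.115–0.116, spacing 143.7 mm, cathode yaw 0.148, and the right side leads by about 3 mm. I'll go behind the left lug.

Emit:
servo_tool(
  motion=[
    [0.03,-0.03,-0.015,0,1],
    [0.07,-0.054,-0.028,0,1],
    [0.095,-0.054,-0.028,0,1],
    [0.103,-0.054,-0.028,0,1],
    [0.103,-0.054,-0.028,0,1],
    [0.103,-0.054,-0.028,0,1],
  ],
)

```text
clock: 6.25
tcp_pos: [0.5603, 0.1154, 0.2577]
orientation: [-0.117, 1.563, 0.11]
contact_force: [-0.3, 1.0, -2.5]
grip_width: 0.0183
```

```bash
cat > st.py <<'E'
from h import *
o=get_obs();M=R.from_rotvec(o["orientation"]).as_matrix();a=.148;x=np.array([np.cos(a),np.sin(a),0]);y=np.array([-np.sin(a),np.cos(a),0]);p=o["tcp_pos"]
print("t%.2f"%o["clock"],"tip s %.1f mm  head t %.1f z %.1f"%((p@x-.038)*1e3,(p@y+.0534)*1e3,(p[2]-.159)*1e3),"Fs %.1f Ft %.1f Fz %.1f"%(o["contact_force"]@x,o["contact_force"]@y,o["contact_force"][2]),"yaw err deg %.2f"%np.degrees(np.arctan2(M[1,2],M[0,2])-a),"tilt",M[:2,0],o["grip_width"])
E
python3 st.py
```

```text
t6.25 tip s 533.1 mm  head t 84.9 z 98.7 Fs -0.2 Ft 1.0 Fz -2.5 yaw err deg -0.18 tilt [ 0.0053 -0.0039] 0.018268721803316592
```

Emit:
servo_tool(
  motion=[
    [0.002,0,-0.008,0,1],
    [0.002,0,-0.012,0,1],
    [0.002,0,-0.014,0,1],
    [0.002,0,-0.015,0,1],
    [0.002,0,-0.016,0,1],
    [0.002,0,-0.017,0,1],
  ],
)

```text
clock: 6.85
tcp_pos: [0.5441, 0.113, 0.2561]
orientation: [-0.116, 1.561, 0.11]
contact_force: [4.3, 0.5, -2.5]
grip_width: 0.0177
```

Emit:
servo_tool(
  motion=[
    [0,0,-0.001,0,1],
    [0,0,-0.002,0,1],
    [0,0,-0.003,0,1],
  ],
)

```text
clock: 7.15
tcp_pos: [0.5428, 0.1124, 0.2566]
orientation: [-0.114, 1.556, 0.11]
contact_force: [9.7, 0.7, -8.3]
grip_width: 0.0178
```

Emit:
servo_tool(
  motion=[
    [0.0005,0,-0.002,0,1],
    [0.001,0,-0.003,0,1],
    [0.001,0,-0.004,0,1],
  ],
)

```text
clock: 7.45
tcp_pos: [0.5413, 0.1119, 0.2566]
orientation: [-0.111, 1.549, 0.11]
contact_force: [11.5, 0.8, -7.3]
grip_width: 0.0184
```

```bash
python3 st.py
```

```text
t7.45 tip s 513.9 mm  head t 84.3 z 97.6 Fs 11.5 Ft -0.9 Fz -7.3 yaw err deg -0.39 tilt [0.0189 0.0006] 0.018393583267465777
```

Emit:
servo_tool(
  motion=[
    [0.001,0,-0.002,0,1],
    [0.001,0,-0.004,0,1],
    [0.001,0,-0.005,0,1],
    [0.001,0,-0.005,0,1],
    [0.001,0,-0.005,0,1],
  ],
)

```text
clock: 7.95
tcp_pos: [0.5395, 0.1112, 0.2569]
orientation: [-0.107, 1.541, 0.11]
contact_force: [11.8, 0.8, -7.3]
grip_width: 0.018
```

```bash
python3 - <<'E'
s=open('st.py').read()
s=s.replace('p=o["tcp_pos"]','p=o["tcp_pos"]+M@[.159,.0534,0]').replace('p@y+.0534','p@y').replace('p[2]-.159','p[2]')
open('st.py','w').write(s)
E
python3 st.py
```

```text
t7.95 tip s 516.8 mm  head t 83.8 z 97.9 Fs 11.8 Ft -1.0 Fz -7.3 yaw err deg -0.53 tilt [0.027  0.0035] 0.018039325028738
```

Emit:
servo_tool(
  motion=[
    [0.002,0,-0.004,0,1],
    [0.002,0,-0.006,0,1],
    [0.002,0,-0.007,0,1],
    [0.002,0,-0.0075,0,1],
    [0.002,0,-0.0075,0,1],
    [0.002,0,-0.0075,0,1],
    [0.001,0,-0.003,0,1],
    [0,0,-0.0015,0,1],
  ],
)

```text
clock: 8.75
tcp_pos: [0.5385, 0.111, 0.257]
orientation: [-0.107, 1.54, 0.11]
contact_force: [3.8, -0.2, -4.6]
grip_width: 0.0181
```

```bash
python3 st.py
```

```text
t8.75 tip s 515.9 mm  head t 83.8 z 98.1 Fs 3.8 Ft -0.8 Fz -4.6 yaw err deg -0.54 tilt [0.0276 0.0037] 0.018101352117431725
```

Emit:
servo_tool(
  motion=[
    [0.001,0,-0.004,0,1],
    [0.002,0,-0.007,0,1],
    [0.002,0,-0.008,0,1],
    [0.002,0,-0.009,0,1],
    [0.002,0,-0.009,0,1],
    [0.002,0,-0.009,0,1],
    [0.001,0,-0.005,0,1],
    [0,0,-0.003,0,1],
  ],
)

```text
clock: 9.55
tcp_pos: [0.5357, 0.1105, 0.2571]
orientation: [-0.107, 1.54, 0.109]
contact_force: [2.0, -0.2, -4.2]
grip_width: 0.0184
```

```bash
python3 st.py
```

```text
t9.55 tip s 513.1 mm  head t 83.6 z 98.1 Fs 1.9 Ft -0.5 Fz -4.2 yaw err deg -0.56 tilt [0.0279 0.0036] 0.018409263752149276
```

Emit:
servo_tool(
  motion=[
    [0.001,0,-0.004,0,1],
    [0.002,0,-0.007,0,1],
    [0.002,0,-0.009,0,1],
    [0.002,0,-0.01,0,1],
    [0.002,0,-0.01,0,1],
    [0.002,0,-0.01,0,1],
    [0.001,0,-0.006,0,1],
    [0,0,-0.004,0,1],
  ],
)

```text
clock: 10.35
tcp_pos: [0.532, 0.1098, 0.2572]
orientation: [-0.107, 1.539, 0.109]
contact_force: [3.3, -0.1, -4.3]
grip_width: 0.0177
```

```bash
python3 st.py
```

```text
t10.35 tip s 509.5 mm  head t 83.4 z 98.2 Fs 3.2 Ft -0.6 Fz -4.3 yaw err deg -0.58 tilt [0.0287 0.0036] 0.017686590005135568
```

Emit:
servo_tool(
  motion=[
    [0.001,0,-0.004,0,1],
    [0.002,0,-0.007,0,1],
    [0.002,0,-0.009,0,1],
    [0.002,0,-0.01,0,1],
    [0.002,0,-0.01,0,1],
    [0.002,0,-0.01,0,1],
    [0.001,0,-0.006,0,1],
    [0,0,-0.004,0,1],
  ],
)

```text
clock: 11.15
tcp_pos: [0.5293, 0.109, 0.2575]
orientation: [-0.105, 1.536, 0.109]
contact_force: [7.6, 0.0, -6.4]
grip_width: 0.0176
```

```bash
python3 st.py
```

```text
t11.15 tip s 507.3 mm  head t 83.1 z 98.6 Fs 7.6 Ft -1.1 Fz -6.4 yaw err deg -0.65 tilt [0.032  0.0045] 0.01758237949374104
```

Left binds at a lead of about 6 mm. Switching to the right lug.

Emit:
servo_tool(
  motion=[
    [0.001,0,0.0135,-0.6,1],
    [0.002,-0.04,0.0135,-0.6,1],
    [0.002,-0.085,0.0135,-0.6,1],
    [0.002,-0.125,0.0135,-0.6,1],
    [0.002,-0.1415,0.0135,-0.6,1],
    [0.002,-0.1415,0.0135,-0.6,1],
    [0.002,-0.1415,0.0135,-0.6,1],
  ],
)

```text
clock: 11.85
tcp_pos: [0.5607, -0.0288, 0.2552]
orientation: [-0.113, 1.538, 0.118]
contact_force: [0.7, 0.4, -1.9]
grip_width: 0.0182
```

```bash
python3 st.py
```

```text
t11.85 tip s 517.0 mm  head t -57.6 z 96.3 Fs 0.8 Ft 0.3 Fz -1.9 yaw err deg -0.02 tilt [0.0289 0.0051] 0.01821409256843251
```

Emit:
servo_tool(
  motion=[
    [0,0,-0.004,0,1],
    [0.001,0,-0.008,0,1],
    [0.002,0,-0.011,0,1],
    [0.002,0,-0.014,0,1],
    [0.002,0,-0.016,0,1],
    [0.002,0,-0.016,0,1],
    [0.001,0,-0.0115,0,1],
    [0.001,0,-0.0095,0,1],
  ],
)

```text
clock: 12.65
tcp_pos: [0.5516, -0.0283, 0.2544]
orientation: [-0.114, 1.537, 0.12]
contact_force: [1.9, 0.7, -2.9]
grip_width: 0.0178
```

```bash
python3 st.py
```

```text
t12.65 tip s 508.1 mm  head t -55.7 z 95.6 Fs 1.9 Ft 0.4 Fz -2.9 yaw err deg 0.12 tilt [0.0301 0.0061] 0.017760859922550908
```

Emit:
servo_tool(
  motion=[
    [0,-0.001,-0.004,0,1],
    [0.001,-0.001,-0.007,0,1],
    [0.001,-0.001,-0.01,0,1],
    [0.001,-0.001,-0.011,0,1],
    [0.001,-0.001,-0.011,0,1],
    [0.001,-0.001,-0.011,0,1],
    [0,-0.001,-0.007,0,1],
    [0,-0.001,-0.005,0,1],
  ],
)

```text
clock: 13.45
tcp_pos: [0.5466, -0.0291, 0.2543]
orientation: [-0.115, 1.537, 0.122]
contact_force: [0.8, 2.0, -2.2]
grip_width: 0.0175
```

```bash
python3 st.py
```

```text
t13.45 tip s 503.0 mm  head t -55.6 z 95.5 Fs 1.1 Ft 1.8 Fz -2.2 yaw err deg 0.20 tilt [0.0298 0.0065] 0.017534097015020327
```

Emit:
servo_tool(
  motion=[
    [0,-0.002,-0.004,0,1],
    [0.001,-0.002,-0.007,0,1],
    [0.001,-0.002,-0.009,0,1],
    [0.001,-0.002,-0.01,0,1],
    [0.001,-0.002,-0.01,0,1],
    [0.001,-0.002,-0.01,0,1],
    [0,-0.002,-0.006,0,1],
    [0,-0.002,-0.004,0,1],
  ],
)

```text
clock: 14.25
tcp_pos: [0.5428, -0.0309, 0.2542]
orientation: [-0.116, 1.537, 0.123]
contact_force: [2.1, 1.9, -3.3]
grip_width: 0.0183
```

```bash
python3 st.py
```

```text
t14.25 tip s 498.9 mm  head t -56.8 z 95.4 Fs 2.3 Ft 1.6 Fz -3.3 yaw err deg 0.26 tilt [0.0297 0.0071] 0.01827470627676037
```

Emit:
servo_tool(
  motion=[
    [0,-0.001,-0.004,0,1],
    [0.001,-0.001,-0.007,0,1],
    [0.001,-0.001,-0.009,0,1],
    [0.001,-0.001,-0.01,0,1],
    [0.001,-0.001,-0.01,0,1],
    [0.001,-0.001,-0.01,0,1],
    [0,-0.001,-0.006,0,1],
    [0,-0.001,-0.004,0,1],
  ],
)

```text
clock: 15.05
tcp_pos: [0.5388, -0.0322, 0.2541]
orientation: [-0.116, 1.538, 0.124]
contact_force: [1.7, 0.1, -2.1]
grip_width: 0.0182
```

```bash
python3 st.py
```

```text
t15.05 tip s 494.6 mm  head t -57.4 z 95.3 Fs 1.7 Ft -0.1 Fz -2.1 yaw err deg 0.29 tilt [0.0294 0.0073] 0.018177313906280846
```

Emit:
servo_tool(
  motion=[
    [0,0,0.012,0.3,1],
    [0,0.03,0.0185,0.3,1],
    [0,0.075,0.0185,0.3,1],
    [0,0.12,0.0185,0.3,1],
    [0,0.142,0.0185,0.3,1],
    [0,0.142,0.0185,0.3,1],
    [0,0.142,0.0185,0.3,1],
  ],
)

```text
clock: 15.75
tcp_pos: [0.5349, 0.1108, 0.2544]
orientation: [-0.114, 1.54, 0.12]
contact_force: [0.2, -0.5, -2.5]
grip_width: 0.0184
```

```bash
python3 st.py
```

```text
t15.75 tip s 511.8 mm  head t 84.4 z 95.5 Fs 0.1 Ft -0.6 Fz -2.5 yaw err deg 0.06 tilt [0.0273 0.0057] 0.018354382761995993
```

Emit:
servo_tool(
  motion=[
    [0,0,-0.005,0,1],
    [0.001,0,-0.009,0,1],
    [0.001,0,-0.0125,0,1],
    [0.001,0,-0.016,0,1],
    [0.001,0,-0.0195,0,1],
    [0.001,0,-0.022,0,1],
    [0.001,0,-0.022,0,1],
    [0,0,-0.016,0,1],
  ],
)

```text
clock: 16.55
tcp_pos: [0.5201, 0.1063, 0.2544]
orientation: [-0.111, 1.538, 0.116]
contact_force: [-0.3, -0.3, -2.7]
grip_width: 0.0182
```

```bash
python3 st.py
```

```text
t16.55 tip s 497.0 mm  head t 82.0 z 95.5 Fs -0.3 Ft -0.3 Fz -2.7 yaw err deg -0.16 tilt [0.0295 0.0051] 0.018232499153730874
```

Emit:
servo_tool(
  motion=[
    [0,0.001,-0.004,0,1],
    [0.001,0.001,-0.007,0,1],
    [0.001,0.001,-0.01,0,1],
    [0.001,0.001,-0.012,0,1],
    [0.001,0.001,-0.012,0,1],
    [0.001,0.001,-0.012,0,1],
    [0,0.001,-0.008,0,1],
    [0,0.001,-0.006,0,1],
  ],
)

```text
clock: 17.35
tcp_pos: [0.514, 0.1055, 0.2543]
orientation: [-0.111, 1.538, 0.114]
contact_force: [0.9, 0.8, -2.3]
grip_width: 0.0181
```

```bash
python3 st.py
```

```text
t17.35 tip s 490.9 mm  head t 82.0 z 95.3 Fs 1.0 Ft 0.7 Fz -2.3 yaw err deg -0.25 tilt [0.0292 0.0043] 0.018053086700894495
```

Emit:
servo_tool(
  motion=[
    [0,0,0.01,-0.2,1],
    [0,-0.04,0.01,-0.2,1],
    [0,-0.085,0.01,-0.2,1],
    [0,-0.125,0.01,-0.2,1],
    [0,-0.14,0.01,-0.2,1],
    [0,-0.14,0.01,-0.2,1],
    [0,-0.14,0.01,-0.2,1],
  ],
)

```text
clock: 18.05
tcp_pos: [0.5436, -0.0309, 0.2542]
orientation: [-0.113, 1.539, 0.118]
contact_force: [-0.1, 0.6, -2.1]
grip_width: 0.0179
```

```bash
python3 st.py
```

```text
t18.05 tip s 499.7 mm  head t -57.2 z 95.3 Fs -0.0 Ft 0.6 Fz -2.1 yaw err deg -0.03 tilt [0.028  0.0052] 0.017881624481677637
```

Emit:
servo_tool(
  motion=[
    [0,0,-0.005,0,1],
    [0.001,0,-0.009,0,1],
    [0.001,0,-0.0125,0,1],
    [0.001,0,-0.016,0,1],
    [0.001,0,-0.019,0,1],
    [0.001,0,-0.021,0,1],
    [0.001,0,-0.021,0,1],
    [0,0,-0.015,0,1],
  ],
)

```text
clock: 18.85
tcp_pos: [0.5296, -0.0311, 0.2547]
orientation: [-0.114, 1.535, 0.121]
contact_force: [-0.0, -0.3, -2.9]
grip_width: 0.018
```

Emit:
servo_tool(
  motion=[
    [0,-0.001,-0.004,0,1],
    [0.001,-0.001,-0.007,0,1],
    [0.001,-0.001,-0.009,0,1],
    [0.001,-0.001,-0.01,0,1],
    [0.001,-0.001,-0.01,0,1],
    [0.001,-0.001,-0.01,0,1],
    [0,-0.001,-0.006,0,1],
    [0,-0.001,-0.004,0,1],
  ],
)

```text
clock: 19.65
tcp_pos: [0.5259, -0.0317, 0.2549]
orientation: [-0.114, 1.534, 0.122]
contact_force: [1.6, 0.7, -2.3]
grip_width: 0.0178
```

```bash
python3 st.py
```

```text
t19.65 tip s 482.6 mm  head t -55.1 z 96.1 Fs 1.7 Ft 0.5 Fz -2.3 yaw err deg 0.17 tilt [0.0327 0.0074] 0.01777648909953749
```

Emit:
servo_tool(
  motion=[
    [0,-0.002,-0.004,0,1],
    [0.001,-0.002,-0.007,0,1],
    [0.001,-0.002,-0.009,0,1],
    [0.001,-0.002,-0.01,0,1],
    [0.001,-0.002,-0.01,0,1],
    [0.001,-0.002,-0.01,0,1],
    [0,-0.002,-0.006,0,1],
    [0,-0.002,-0.004,0,1],
  ],
)

```text
clock: 20.45
tcp_pos: [0.5222, -0.0336, 0.255]
orientation: [-0.115, 1.534, 0.123]
contact_force: [0.0, 0.8, -2.1]
grip_width: 0.0182
```

```bash
python3 st.py
```

```text
t20.45 tip s 478.7 mm  head t -56.3 z 96.2 Fs 0.1 Ft 0.8 Fz -2.1 yaw err deg 0.24 tilt [0.0332 0.0079] 0.01824842621109904
```

Emit:
servo_tool(
  motion=[
    [0,0,0.012,0.2,1],
    [0,0.03,0.018,0.2,1],
    [0,0.075,0.018,0.2,1],
    [0,0.12,0.018,0.2,1],
    [0,0.14,0.018,0.2,1],
    [0,0.14,0.018,0.2,1],
    [0,0.14,0.018,0.2,1],
  ],
)

```text
clock: 21.15
tcp_pos: [0.5183, 0.1075, 0.2554]
orientation: [-0.114, 1.536, 0.121]
contact_force: [0.3, -1.1, -3.3]
grip_width: 0.0179
```

Emit:
servo_tool(
  motion=[
    [0,0,-0.005,0,1],
    [0.001,0,-0.009,0,1],
    [0.001,0,-0.0125,0,1],
    [0.001,0,-0.016,0,1],
    [0.001,0,-0.019,0,1],
    [0.001,0,-0.02,0,1],
    [0.001,0,-0.02,0,1],
    [0,0,-0.014,0,1],
  ],
)

```text
clock: 21.95
tcp_pos: [0.5056, 0.1035, 0.2555]
orientation: [-0.111, 1.533, 0.117]
contact_force: [-0.5, 0.1, -2.8]
grip_width: 0.0176
```

```bash
python3 st.py
```

```text
t21.95 tip s 482.9 mm  head t 81.4 z 96.7 Fs -0.5 Ft 0.2 Fz -2.8 yaw err deg -0.11 tilt [0.0339 0.0062] 0.017606799798317415
```

Emit:
servo_tool(
  motion=[
    [0,0.001,-0.004,0,1],
    [0.001,0.001,-0.007,0,1],
    [0.001,0.001,-0.009,0,1],
    [0.001,0.001,-0.011,0,1],
    [0.001,0.001,-0.011,0,1],
    [0.001,0.001,-0.011,0,1],
    [0,0.001,-0.007,0,1],
    [0,0.001,-0.0045,0,1],
  ],
)

```text
clock: 22.75
tcp_pos: [0.5007, 0.103, 0.2553]
orientation: [-0.111, 1.534, 0.116]
contact_force: [-0.7, -0.3, -2.2]
grip_width: 0.0178
```

```bash
python3 st.py
```

```text
t22.75 tip s 478.0 mm  head t 81.5 z 96.5 Fs -0.7 Ft -0.2 Fz -2.2 yaw err deg -0.18 tilt [0.0333 0.0054] 0.017797692616857243
```

Emit:
servo_tool(
  motion=[
    [0,0.001,-0.004,0,1],
    [0.001,0.001,-0.007,0,1],
    [0.001,0.001,-0.009,0,1],
    [0.001,0.001,-0.009,0,1],
    [0.001,0.001,-0.009,0,1],
    [0,0.001,-0.005,0,1],
    [0,0.001,-0.003,0,1],
  ],
)

```text
clock: 23.45
tcp_pos: [0.4988, 0.1028, 0.2557]
orientation: [-0.109, 1.531, 0.114]
contact_force: [4.8, -1.5, -1.3]
grip_width: 0.0181
```

```bash
python3 st.py
```

```text
t23.45 tip s 476.6 mm  head t 81.5 z 96.8 Fs 4.6 Ft -2.2 Fz -1.3 yaw err deg -0.29 tilt [0.0364 0.0057] 0.018122505056599007
```

Emit:
servo_tool(
  motion=[
    [0,0,0.009,-0.3,1],
    [0,-0.04,0.009,-0.3,1],
    [0,-0.085,0.009,-0.3,1],
    [0,-0.125,0.009,-0.3,1],
    [0,-0.139,0.009,-0.3,1],
    [0,-0.139,0.009,-0.3,1],
    [0,-0.139,0.009,-0.3,1],
  ],
)

```text
clock: 24.15
tcp_pos: [0.527, -0.0325, 0.2556]
orientation: [-0.113, 1.532, 0.119]
contact_force: [-0.5, 1.2, -1.8]
grip_width: 0.0181
```

```bash
python3 st.py
```

```text
t24.15 tip s 484.0 mm  head t -56.3 z 96.8 Fs -0.4 Ft 1.3 Fz -1.8 yaw err deg 0.05 tilt [0.0351 0.0067] 0.018050152591761175
```

Emit:
servo_tool(
  motion=[
    [0,0,-0.005,0,1],
    [0.001,0,-0.009,0,1],
    [0.001,0,-0.012,0,1],
    [0.001,0,-0.0145,0,1],
    [0.001,0,-0.0145,0,1],
    [0.001,0,-0.0145,0,1],
    [0,0,-0.01,0,1],
    [0,0,-0.008,0,1],
  ],
)

```text
clock: 24.95
tcp_pos: [0.5197, -0.0319, 0.256]
orientation: [-0.114, 1.53, 0.122]
contact_force: [1.4, 0.6, -2.1]
grip_width: 0.018
```

```bash
python3 st.py
```

```text
t24.95 tip s 477.3 mm  head t -54.5 z 97.2 Fs 1.5 Ft 0.4 Fz -2.1 yaw err deg 0.18 tilt [0.0374 0.0079] 0.017970056920837106
```

Emit:
servo_tool(
  motion=[
    [0,-0.001,-0.004,0,1],
    [0.001,-0.001,-0.006,0,1],
    [0.001,-0.001,-0.0078,0,1],
    [0.001,-0.001,-0.0078,0,1],
    [0.001,-0.001,-0.0078,0,1],
    [0,-0.001,-0.003,0,1],
    [0,-0.001,-0.0015,0,1],
    [0,-0.001,-0.001,0,1],
  ],
)

```text
clock: 25.75
tcp_pos: [0.5192, -0.0323, 0.2563]
orientation: [-0.114, 1.528, 0.123]
contact_force: [4.0, 2.6, 0.4]
grip_width: 0.0182
```

```bash
python3 st.py
```

```text
t25.75 tip s 476.9 mm  head t -54.7 z 97.6 Fs 4.3 Ft 2.0 Fz 0.4 yaw err deg 0.21 tilt [0.039  0.0086] 0.01819920905720219
```

Both sides stop against resistance at tip s≈476.6 and 477.0 mm. That matches a home position of cathode centre (about 508) − 32 mm. I'll retreat and check by camera.

Emit:
servo_tool(
  motion=[
    [0,0,0.02,0,1],
    [-0.01,0,0.045,0,1],
    [-0.05,0,0.07,0,1],
    [-0.09,0.03,0.07,0,1],
    [-0.104,0.075,0.07,0,1],
    [-0.104,0.115,0.07,0,1],
    [-0.104,0.138,0.07,0,1],
    [-0.104,0.138,0.07,0,1],
  ],
)

```text
clock: 26.55
tcp_pos: [0.5608, 0.1182, 0.3629]
orientation: [-0.12, 1.531, 0.13]
contact_force: [-0.3, 0.2, -3.0]
grip_width: 0.0181
```

Emit:
servo_tool(
  motion=[
    [0,0,0,0,1],
    [0,0,0,0,1],
    [0,0,0,0,1],
  ],
)

```text
clock: 26.85
tcp_pos: [0.5607, 0.1168, 0.3623]
orientation: [-0.119, 1.532, 0.128]
contact_force: [0.0, 0.0, -1.6]
grip_width: 0.018
```

```bash
python3 shot.py 6; python3 -c "
import cv2
cv2.imwrite('pics/w6c.png',cv2.resize(cv2.imread('pics/w6.png')[60:360,20:320],(600,600),interpolation=cv2.INTER_CUBIC))"
```

```text
26.85 [0.5607 0.1168 0.3623] jaw yaw 0.1580880171860143 [ 0.0344  0.0082 -0.9994] 0.009873401215075794
```

View pics/w6c.png

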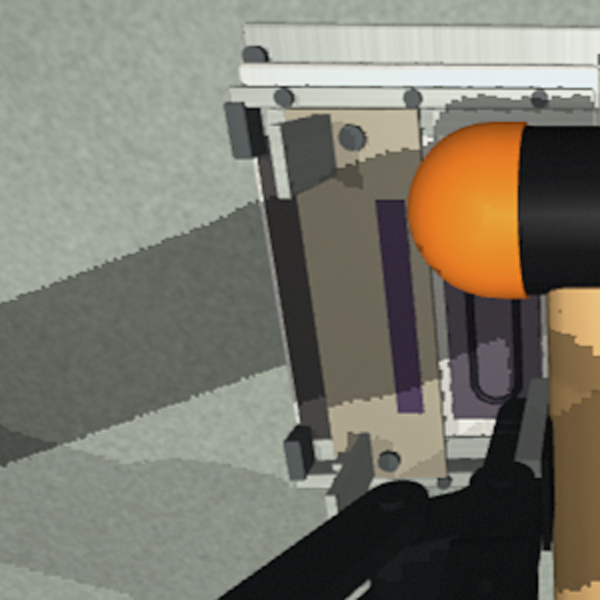

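The crop shows the plate against the front, with an even dark strip (27 px at one end, 28 px at the other). The left lug's top corners are at (283,122) and (293,197), the right lug's near (337,467), and the flange's front-left corner at (245,23).

```bash
python3 - <<'E'
from h import *
q=np.load("pics/w6.npy");c=cam("wrist",dict(tcp_pos=q[:3],orientation=q[3:]));a=.148
X=np.array([np.cos(a),np.sin(a)]);Y=np.array([-np.sin(a),np.cos(a)])
for n,u,v,z in(("Ltop+",283,122,.116),("Ltop-",293,197,.116),("Lbase+",328,114,.07),("Lbase-",336,178,.07),("Rtop+",337,467,.116),("Rbase+",371,433,.07),("flange FL",245,23,.016),("channel FL top",229,88,.066),("plate back L",418,112,.07),("plate back R",445,478,.07)):
    P=onz(c,(20+u/2-.25,60+v/2-.25),z)[:2];print(n,"s %.1f t %.1f"%(P@X*1e3,P@Y*1e3))
# mat/mallet replace target in tool frame
o=get_obs();M=R.from_rotvec(o["orientation"]).as_matrix();ya=np.arctan2(M[1,2],M[0,2])
g=np.array([.5137,-.3043,.30]);print("turn to yaw .1:",np.degrees(ya-(.1-np.pi/2)),M.T@(g-o["tcp_pos"]))
E
```

```text
Ltop+ s 476.9 t 97.6
Ltop- s 476.6 t 72.9
Lbase+ s 474.9 t 96.5
Lbase- s 474.9 t 71.3
Rtop+ s 478.4 t -34.0
Rbase+ s 476.7 t -47.9
flange FL s 423.1 t 131.9
channel FL top s 436.4 t 105.8
plate back L s 510.0 t 97.5
plate back R s 509.2 t -73.3
turn to yaw .1: 93.31930075910616 [ 0.0572 -0.4086 -0.115 ]
```

Image and force agree: both lugs are at s≈476.7–478 mm against a cathode origin of about 509–511, so about −32 mm. The plate is parallel to 1 mm. Now I'll return the mallet.

Emit:
servo_tool(
  motion=[
    [0,-0.03,-0.01,8,1],
    [0,-0.07,-0.02,16,1],
    [0,-0.11,-0.03,24,1],
    [0,-0.155,-0.04,32,1],
    [0,-0.2,-0.055,40,1],
    [0,-0.245,-0.07,48,1],
    [0.01,-0.29,-0.08,56,1],
    [0.02,-0.33,-0.09,64,1],
  ],
)

```text
clock: 27.7
tcp_pos: [0.5237, -0.2265, 0.3385]
orientation: [0.77, 1.407, -0.733]
contact_force: [0.6, -0.5, -2.8]
grip_width: 0.0182
```

```bash
cat > go.py <<'E'
from h import *
o=get_obs();M=R.from_rotvec(o["orientation"]).as_matrix();ya=np.arctan2(M[1,2],M[0,2])
for z in(.24,.183):print("turn",np.degrees(ya-(.1-np.pi/2)),M.T@(np.array([.5137,-.3043,z])-o["tcp_pos"]),M[:,0],o["contact_force"])
E
python3 go.py
```

```text
turn 28.826546016860014 [ 0.0975 -0.0557  0.0569] [ 0.0357  0.007  -0.9993] [ 0.6217 -0.4762 -2.7557]
turn 28.826546016860014 [ 0.1545 -0.0576  0.0561] [ 0.0357  0.007  -0.9993] [ 0.6217 -0.4762 -2.7557]
```

Emit:
servo_tool(
  motion=[
    [0.02,-0.02,0.02,8,1],
    [0.04,-0.04,0.04,16,1],
    [0.07,-0.0555,0.0568,24,1],
    [0.0975,-0.0557,0.0568,28.8,1],
    [0.115,-0.056,0.0567,28.8,1],
    [0.13,-0.0568,0.0565,28.8,1],
    [0.14,-0.057,0.0562,28.8,1],
    [0.145,-0.0573,0.0562,28.8,1],
  ],
)

```text
clock: 28.5
tcp_pos: [0.5135, -0.3043, 0.1918]
orientation: [1.155, 1.233, -1.106]
contact_force: [-0.4, 0.4, -2.1]
grip_width: 0.018
```

Emit:
servo_tool(
  motion=[
    [0.003,0,0,0,1],
    [0.005,0,0,0,1],
    [0.006,0,0,0,1],
  ],
)

```text
clock: 28.8
tcp_pos: [0.514, -0.3043, 0.1862]
orientation: [1.155, 1.232, -1.106]
contact_force: [0.4, 0.2, -3.0]
grip_width: 0.0181
```

```bash
python3 go.py
```

```text
turn 0.05518970314276064 [-0.0537  0.0017 -0.0003] [ 0.036   0.007  -0.9993] [ 0.4159  0.1843 -2.9723]
turn 0.05518970314276064 [ 0.0032 -0.0004 -0.0001] [ 0.036   0.007  -0.9993] [ 0.4159  0.1843 -2.9723]
```

Emit:
servo_tool(
  motion=[
    [0.0015,0,0,0,1],
    [0.003,0,0,0,1],
    [0.004,0,0,0,1],
    [0.004,0,0,0,1],
  ],
)

```text
clock: 29.2
tcp_pos: [0.5144, -0.3044, 0.1829]
orientation: [1.155, 1.232, -1.106]
contact_force: [0.5, 1.3, 5.0]
grip_width: 0.0177
```

Emit:
servo_tool(
  motion=[
    [0,0,0,0,0.3],
    [0,0,0,0,0],
    [0,0,0,0,-0.5],
    [0,0,0,0,-1],
    [0,0,0,0,-1],
    [0,0,0,0,-1],
    [-0.005,0,0,0,-1],
    [-0.015,0,0,0,-1],
  ],
)

```text
clock: 30.0
tcp_pos: [0.5136, -0.3043, 0.1977]
orientation: [1.155, 1.233, -1.106]
contact_force: [-0.0, 0.4, 0.5]
grip_width: 0.0854
```

Emit:
servo_tool(
  motion=[
    [-0.03,0,0,0,-1],
    [-0.07,0,0,0,-1],
    [-0.11,0,0,0,-1],
    [-0.15,0,0,0,-1],
    [-0.17,-0.03,0,0,-1],
    [-0.17,-0.03,0,0,-1],
    [-0.17,-0.03,0,0,-1],
  ],
)

```text
clock: 30.7
tcp_pos: [0.4773, -0.3088, 0.3678]
orientation: [1.156, 1.231, -1.106]
contact_force: [-0.3, -0.5, -0.5]
grip_width: 0.0853
```

```bash
python3 shot.py 7; python3 - <<'E'
from h import *
print(get_obs()["contact_force"],get_obs()["grip_width"])
f=grab_frame("top")[:,:,::-1];cv2.imwrite("pics/top1.png",f);w=cv2.imread("pics/w7.png")
cv2.imwrite("pics/fin.png",np.hstack([cv2.resize(w,(400,250)),cv2.resize(f[60:310,90:490],(400,250))]))
a=cv2.imread("pics/top0.png").astype(int);d=np.abs(a-f).max(2)
for n,(u,v) in dict(solv=(200,138),ring=(315,109),blank=(371,118),drv=(213,208)).items():print(n,(d[v-20:v+20,u-25:u+25]>30).sum())
q=np.load("pics/w7.npy");c=cam("wrist",dict(tcp_pos=q[:3],orientation=q[3:]));h=cv2.cvtColor(w,cv2.COLOR_BGR2HSV)
B=sorted(blobs((h[...,0]>4)&(h[...,0]<16)&(h[...,1]>190)&(h[...,2]>150),300),key=lambda b:-b[0])[:2];B.sort(key=lambda b:b[1][0])
L=onz(c,(B[0][2][0]-.5,B[0][1][1]),.022);r=onz(c,(B[1][2][0]+B[1][2][2]-.5,B[1][1][1]),.022);print((L+r)/2,np.linalg.norm(L-r))
E
```

```text
30.7 [ 0.4773 -0.3088  0.3678] jaw yaw -1.470734155672619 [ 0.0368  0.0063 -0.9993] 0.038916948889083654
[ 0.3388 -0.5883 -0.0404] 0.08563619051870117
solv 0
ring 0
blank 0
drv 0
[ 0.5732 -0.2977  0.022 ] 0.0753559164523328
```

View pics/fin.png

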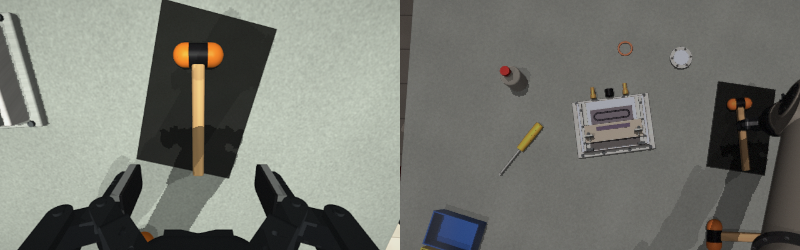

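The final views show the mallet flat on the mat, gripper clear, shutter at the front, and no pixel change around the bystanders.

```bash
python3 -c "
from bench import *
print(hand_in())"
```

```text
the job is handed in; nothing more can be done
None
```

The shutter is open against both front stops, the mallet is back flat on the mat, and the job is handed in at about 31 s of the 64 s allowed. No verdict came back, so this rests on my own checks.

I tapped the left and right lugs in turn: left, right, left, right, left, right. Every stroke was limited by how far it was commanded past contact, for an estimated peak of about 20 N. Force was only read at the end of each move and never exceeded 12 N there, so the peaks themselves were not measured.

**Shutter:** Both sides stopped firmly, the mallet tip reading 476.6 mm (left) and 477.0 mm (right) along the cathode's x direction. The camera put the lug tops at about 476.7 mm (left) and 478.4 mm (right). Its right-lug reading comes from a single, partly hidden corner.

**Distance from the stops:** The cathode's centre came out between 507 and 511 mm in different measurements. That puts the lugs at about −30 to −34 mm, against a limit of −29 mm. The plate's back edge was parallel to the cathode within about 1 mm.

**Mallet:** The gripper had picked up about 2° of tilt from the pushing, so the mallet was set down handle end first. In the final picture it lies flat on the mat, released, with its head about 7 mm from where it started.

**Everything else:** The top-camera picture showed no change around any of the four bystanders, and the gripper was clear, reading no contact force.

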